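# Drop a nutmeg into the mortar with the dispenser lever

## Task

Press the red lever pad of the nutmeg dispenser all the way down with the fingertips and keep it down until the nutmeg has rolled out from under the raised orange lid into the white mortar. Then ease the lever slowly back up so that the spring-loaded lid closes fully without slamming, and take the hand away. Work only the lever: do not touch the nutmeg or the lid, do not pick anything up, and leave the mortar and the other things where they stand.

Things in the scene. Friction and masses are not known exactly. Their poses are not given: they have to be found in the camera images.
- dispenser: Fixed nutmeg dispenser on the 6 mm thick aluminium tray: black base and column, clear open-topped hopper. Origin on the underside, on the chute's centre line; z up; the chute runs down to local -y. Hopper: local x -28..28, y -20..77, up to z 194 mm. Base plate: x -130..40, y -20..95 mm. The lever is on the local -x side; brass gears link it to the lid.
- chute_lip (a point): Middle of the open end of the chute, 48 mm wide, over the mortar: local (0, -45, 96) mm in the dispenser frame.
- lever_pivot (a point): Pivot of the lever, at (-110, 30, 125) mm in the dispenser frame, axis along local x, beside a black bearing post 139 mm high.
- lever_pad (a point): Centre of the top face of the red pad at the lever's end, 32 mm (local x) by 36 mm (along the lever), 10 mm thick; it moves with the lever. At rest it is at about (-110, -75, 157) mm in the dispenser frame. The pad is 110 mm from the pivot, to local -y; the lever tilts up 0.25 rad at rest and down 0.25 rad fully pressed, so the pad sinks about 54 mm.
- lever (a joint): Lever angle in rad: 0 at rest (pad up, lid shut), 0.5 fully pressed, at a hard stop. A spring pushes it up: about 2.5 N on the pad at the top, 5 N at the bottom. Let go, it flies back and slams the lid.
- lid (a joint): Lid angle in rad, geared to 2.5 times the lever angle: 0 shut (hanging upright over the chute mouth), 1.25 fully open. It slams if faster than 2 rad/s when nearly shut, that is about 85 mm/s at the lever pad; about 30 mm/s at the pad is safely gentle.
- lid_edge (a point): Middle of the lower edge of the orange lid, 54 mm wide, 62 mm long, 4 mm thick, hinged along local x at (0, -24, 170) mm in the dispenser frame; its lower edge swings out to local -y and up, over the mortar.
- nutmeg_center (a point): Centre of the dark brown nutmeg, a ball of 28 mm diameter that rests in the chute against the closed lid. It rolls out by itself once the lid is well open.
- mortar: White ceramic mortar, an open bowl 116 mm across the rim and 80 mm high, wall 6 mm, inner floor 12 mm up. Loose, 0.9 kg. Origin at the centre of its underside. It stands under the chute's lip.
- cruet: Green glass cruet with a steel flip stopper, 64 mm across, 151 mm high; loose, stands on the dispenser's +x side. Origin at the centre of its underside. Leave it.
- cumin_jar: Amber jar with a copper-toned cap, 52 mm across, 85 mm high; loose. Origin at the centre of its underside. Leave it.
- spoons: Fan of three flat copper-toned measuring spoons lying on the tray near the mortar, up to 125 mm long, 9 mm high. Origin at the brass ring at the handles' end, on the underside; the spoons fan out along its +x. Leave it.
- carousel: Black plastic spice carousel with six jars, 164 mm across, 201 mm high; loose. Origin at the centre of its underside. Leave it.
- pepper_mill: Wooden pepper mill, 56 mm across, 170 mm high; loose. Origin at the centre of its underside. Leave it.
- salt_cup: Blue ceramic cup, 72 mm across, 70 mm high; loose. Origin at the centre of its underside. Leave it.
- brush: Red kitchen brush lying on the tray. Origin under its middle. Leave it.
There are look-alikes about, which are no part of the job. What is shaped like the mortar but black is not meant.

How it is judged:
By the outcome, as a careful person would: the job done as asked, in the order asked, and still so for the second after the job is handed in, with the robot touching nothing.
It also fails if it takes over 35 s, if anything falls off the work surface, if the arm or the gripper's body presses on something with over 40 N, if the wrist force passes 120 N, or if a joint passes its speed limit or range.

## Robot

A 7-joint arm with a two-finger parallel gripper is mounted at the origin on the work surface. World frame = base frame: x ahead of the robot, y to its left, z up, the work surface at z = 0. Lengths are in m, angles in rad, forces in N, time in s.
With the tool pointing down it reaches from about 0.4 to 0.85 m from the base axis. Payload 10.4 kg.
Tool frame: the origin (TCP) lies between the finger pads; the fingertips stand r.nose_length ahead of it and the grasp point (between the pads) lies 6 mm ahead of it (r.nose_length is the distance from the TCP to the fingertips, in m); z points along the fingers, x is the direction in which the jaws open and shut, and the axes are right-handed (so a half turn about z gives the same grasp; the last joint's range is limited). The gripper opens to 87 mm and grips with 3 to 60 N. Pads are 19 mm wide; open, the fingers measure 117 mm over their backs; the gripper's body (75 mm by 190 mm) begins 51 mm behind the grasp point.
Start: joints at [1.124, 0.332, -0.065, 1.46, 0.022, 1.35, -0.088], TCP at [0.257, -0.57, 0.248] pointing down, gripper open.
Joint ranges: [-2.6, 2.6], [-0.5, 2.12], [-1.47, 1.34], [0.16, 2.42], [-1.27, 4.41], [0.06, 2.06], [-2.6, 2.6]. Speed limits (rad/s): [2.22, 2.22, 2.79, 2.79, 3.14, 3.14, 3.14].

## Interface

Orientations are given as a unit quaternion [x, y, z, w].
In Python, from bench import r gives the robot as it stands. The module is installed in compiled form; this text tells all that it offers.
- The arm moves only by the shell command python3 -m creep 'ROWS' [OPENING] [FORCE]. ROWS is JSON, a list of rows, each an object of numbers: "x", "y", "z": the shift along the world's x, y, z in m; "spin": the turn about the world's z in degrees. In form: [{"x": .., "y": .., "z": .., "spin": ..}, ...]. A call has 1 to 12 rows; each row is the pose to reach, as a shift and turn from the pose commanded when the call began; what a row does not reach only later rows make up. A row lasts 1/8 s, in which the tool goes at most 62.5 mm and 10.7 degrees, less where a joint would pass 70% of its speed; a pose out of reach is approached as far as the arm can. A call with a gripper value outside its range is refused whole. OPENING is the finger opening in m, from 0 to 0.087, set as the call begins (- or left out, the last holds). The fingers move at their own pace and stop on an object; FORCE is the grip in N (left out, the last holds). Time passes only in rows, so rows that repeat a pose let the fingers close. It gives the time, the measured TCP pose, the force and the opening at its end, in the units of the state.
- r.read_state(): the state, without advancing time (a new reading comes with each control period).
- r.camera(name): name is "side" or "top" or "wrist"; returns a dict with "pixels" (420x560x3 uint8, blue, green, red), "z_map" (420x560 float32, m along the optical axis (not along the pixel's ray), 0 where there is no reading), "K" (3x3 intrinsics, pixels), "R" (3x3) and "t" (3): a world point X has camera coordinates R X + t. Camera axes: x right, y down, z forward; pixel columns grow to the right and rows downward; lengths in m; the calibration is good to about 2 mm. A picture is of the moment at which its call begins.
- r.close_job(): hands the job in, once; it reports no verdict.
The state is a dict: "time": time; "joint_positions": joint angles; "joint_vel": joint speeds; "joint_torque": joint torques, N m; "ee_pos": TCP position; "eef_rot": TCP orientation; "ft_force": force on the tool from outside, world axes, zero at the start; "torque": the same for the moment, N m; "width": finger opening in m.
Only numpy, scipy, OpenCV 4.12 (cv2) and the standard library are available. Lean on these libraries where they do the work, as an engineer would, in place of code of your own. Each camera call takes 0.05 s, during which the arm holds its last target. There are 200 camera calls.

## Working session

There is one attempt and no reset: what is moved stays moved. The work goes in short steps, Python scripts to look and compute and a shell command to move; the robot and the scene stay as the last step left them, time stands still between calls to the robot, and variables do not carry over. Pictures are saved under pics/ and viewed, about 8 in all and at most 12, crops included, and the job is handed in when it is done.

```bash
mkdir -p pics
cat > h.py <<'E'
import numpy as np, cv2
from bench import r
def pts(c):
    K,R,t=c["K"],c["R"],c["t"]; z=c["z_map"]
    v,u=np.mgrid[:z.shape[0],:z.shape[1]]
    P=np.stack([(u-K[0,2])/K[0,0]*z,(v-K[1,2])/K[1,1]*z,z],-1)
    return (P-t)@R
E
python3 - <<'E'
from h import *
s=r.read_state(); print(s["time"],s["ee_pos"],s["eef_rot"],s["width"],r.nose_length,s["ft_force"])
for n in("top","side"):
    c=r.camera(n); cv2.imwrite(f"pics/{n}0.png",c["pixels"]); np.savez(f"{n}0.npz",**c)
    print(n,c["K"][0,0],(-c["R"].T@c["t"]).round(3),c["R"].round(2).tolist())
E
```

```text
0.0 [ 0.25688392 -0.56938264  0.24677249] [ 8.40017690e-01 -5.42558568e-01 -5.96472444e-04 -3.53143013e-04] 0.08714505856654128 0.025 [-0.10607308 -0.27438144  0.54919876]
top 396.83013793517273 [0.232 0.    1.415] [[-0.0, -1.0, 0.0], [-0.98, 0.0, -0.22], [0.22, -0.0, -0.98]]
side 499.8915237688705 [0.322 1.008 1.323] [[-0.99, -0.16, -0.01], [-0.11, 0.75, -0.65], [0.11, -0.64, -0.76]]
```

View pics/top0.png

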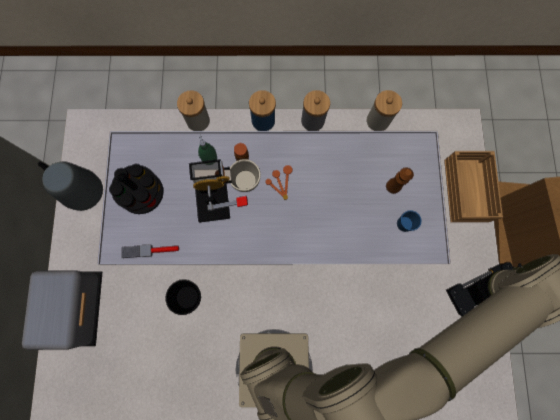

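View pics/side0.png

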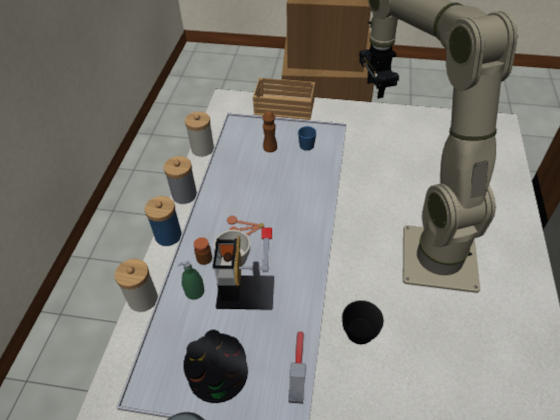

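Top view: the dispenser is at (210,190), its chute points image-right (world −y) over the white mortar at (245,176). The red pad is at (242,201) in top and (267,233) in side. The other red things are the brush at (165,250) and the orange-red spoons. The black bowl at (183,297) is the decoy. The pad that fits is the one on the lever arm beside the dispenser; I'll measure it and confirm it in a crop.

Run:
```python
from h import *
for n,(u0,v0,u1,v1) in(("top",(180,120,310,240)),("side",(170,200,300,320))):
    c=dict(np.load(f"{n}0.npz")); P=pts(c); im=c["pixels"].astype(int)
    b,g,rr=im[...,0],im[...,1],im[...,2]
    m=(rr>150)&(g<50)&(b<60); m[:v0]=0;m[v1:]=0;m[:,:u0]=0;m[:,u1:]=0
    nn,l,st,ce=cv2.connectedComponentsWithStats(m.astype(np.uint8))
    for i in range(1,nn):
        if st[i,4]>15:
            q=P[l==i]; k=np.isfinite(q).all(1)&(c["z_map"][l==i]>0)
            print(n,ce[i],st[i],np.median(q[k],0).round(3),np.percentile(q[k],[3,97],0).round(3).tolist())
    crop=c["pixels"][v0:v1,u0:u1]; cv2.imwrite(f"pics/{n}c.png",cv2.resize(crop,None,fx=4.4,fy=4.4,interpolation=cv2.INTER_CUBIC))
    if n=="top":
        w=(im.min(2)>150)&(np.arange(560)[None]>225)&(np.arange(560)[None]<265)&(np.arange(420)[:,None]>155)&(np.arange(420)[:,None]<200)&(P[...,2]>.07)&(P[...,2]<.1)
        (x,y),rad=cv2.minEnclosingCircle(P[w][:,:2].astype(np.float32)); print("mortar",x,y,rad)
        # black base plate / hopper
        k=(im.max(2)<40)&(np.arange(560)[None]>185)&(np.arange(560)[None]<232)&(np.arange(420)[:,None]>180)&(np.arange(420)[:,None]<225)&(P[...,2]<.04)
        print("plate",cv2.minAreaRect(P[k][:,:2].astype(np.float32)))
a=cv2.imread("pics/topc.png");b=cv2.imread("pics/sidec.png")
o=np.hstack([cv2.resize(a,(400,370)),cv2.resize(b,(400,370))]);cv2.imwrite("pics/crop.png",o)
```

```text
top [241.24358974 201.02564103] [237 197  10   9  78] [0.541 0.105 0.164] [[0.529, 0.089, 0.159], [0.555, 0.119, 0.171]]
mortar 0.0 0.0 0.0
plate ((0.5714433789253235, 0.22117534279823303), (0.12719270586967468, 0.11081638932228088), 7.765697479248047)
side [268.38 232.06] [264 228   8  10  50] [0.535 0.101 0.164] [[0.527, 0.089, 0.158], [0.547, 0.114, 0.17]]
```

View pics/crop.png

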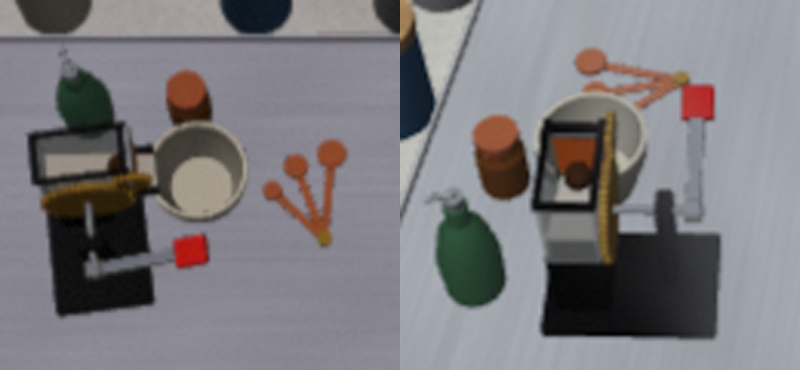

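The crop confirms it: the red pad is on the lever arm that comes from the black bearing post, at about (0.538, 0.103, 0.164). The dispenser's yaw is about 8°. I'll close the fingers, turn the hand −16° so the jaws lie along the lever, and travel high.

```bash
python3 -m creep '[{"z":0.04,"spin":-2},{"z":0.08,"y":0.02,"spin":-4},{"x":0.02,"y":0.06,"z":0.09,"spin":-8},{"x":0.04,"y":0.11,"z":0.09,"spin":-12},{"x":0.06,"y":0.16,"z":0.09,"spin":-16},{"x":0.08,"y":0.21,"z":0.09,"spin":-16},{"x":0.1,"y":0.26,"z":0.09,"spin":-16},{"x":0.13,"y":0.31,"z":0.09,"spin":-16},{"x":0.16,"y":0.36,"z":0.09,"spin":-16},{"x":0.19,"y":0.41,"z":0.09,"spin":-16},{"x":0.21,"y":0.46,"z":0.09,"spin":-16},{"x":0.23,"y":0.51,"z":0.09,"spin":-16}]' 0 20
python3 -m creep '[{"x":0.015,"y":0.05,"spin":0},{"x":0.03,"y":0.1},{"x":0.045,"y":0.14},{"x":0.05,"y":0.16},{"x":0.05,"y":0.16}]'
python3 - <<'E'
from h import *
print(r.read_state())
for n in("wrist","side"):
    c=r.camera(n); np.savez(f"{n}1.npz",**c); cv2.imwrite(f"pics/{n}1.png",c["pixels"])
E
```

```text
{'time': 0.1, 'joint_positions': array([ 1.12438346,  0.33280267, -0.06471615,  1.46086677,  0.02159809,
        1.3499026 , -0.08850397]), 'joint_vel': array([-0.0009508 , -0.00099735, -0.0019691 , -0.00142438, -0.00065782,
        0.00072684, -0.00076181]), 'joint_torque': array([ 1.85548008e-03, -6.24542856e+01,  2.48291373e-02, -3.90713632e+01,
       -6.14979188e-02,  3.66441370e-02,  5.56466830e-06]), 'ee_pos': array([ 0.25689937, -0.56940901,  0.24683276]), 'eef_rot': array([ 8.40019641e-01, -5.42555610e-01, -5.52830585e-04, -3.26359988e-04]), 'ft_force': array([-0.38019439,  0.04680327, -0.31861043]), 'torque': array([-0.00631166, -0.01277552, -0.02926109]), 'width': 0.08719408773974675}invalid input at $[0]: expected keys x, y, z, spin
invalid input at $[0]: expected keys x, y, z, spin
```

Every row needs all four keys; nothing has moved. Retyping in full.

```bash
python3 -m creep '[{"x":0,"y":0,"z":0.04,"spin":-2},{"x":0,"y":0.02,"z":0.08,"spin":-4},{"x":0.02,"y":0.06,"z":0.09,"spin":-8},{"x":0.04,"y":0.11,"z":0.09,"spin":-12},{"x":0.06,"y":0.16,"z":0.09,"spin":-16},{"x":0.08,"y":0.21,"z":0.09,"spin":-16},{"x":0.1,"y":0.26,"z":0.09,"spin":-16},{"x":0.13,"y":0.31,"z":0.09,"spin":-16},{"x":0.16,"y":0.36,"z":0.09,"spin":-16},{"x":0.19,"y":0.41,"z":0.09,"spin":-16},{"x":0.21,"y":0.46,"z":0.09,"spin":-16},{"x":0.23,"y":0.51,"z":0.09,"spin":-16}]' 0 20
```

```text
time: 1.7
ee_pos: [0.4874, -0.0581, 0.3376]
eef_rot: [0.756, -0.654, 0.0, 0.0]
ft_force: [1.0, -1.2, -0.8]
width: 0.0006
```

```bash
python3 -m creep '[{"x":0.015,"y":0.05,"z":0,"spin":0},{"x":0.03,"y":0.1,"z":0,"spin":0},{"x":0.045,"y":0.14,"z":-0.02,"spin":0},{"x":0.05,"y":0.16,"z":-0.05,"spin":0},{"x":0.05,"y":0.16,"z":-0.07,"spin":0},{"x":0.05,"y":0.16,"z":-0.07,"spin":0}]'
python3 - <<'E'
from h import *
print(r.read_state()["ee_pos"])
ims=[]
for n in("wrist","side"):
    c=r.camera(n); np.savez(f"{n}1.npz",**c); ims.append(c["pixels"])
    P=pts(c); im=c["pixels"].astype(int); m=(im[...,2]>130)&(im[...,1]<50)&(im[...,0]<60)&(P[...,2]>.14)&(P[...,2]<.18)&(c["z_map"]>0)
    q=P[m]; print(n,m.sum(), q.mean(0).round(4) if m.sum() else "", cv2.minAreaRect(q[:,:2].astype(np.float32)) if m.sum() else "",np.percentile(q[:,2],[2,98]) if m.sum() else "")
cv2.imwrite("pics/w1.png",np.hstack([cv2.resize(ims[0],(400,300)),cv2.resize(ims[1][150:330,140:380],(400,300))]))
E
```

```text
time: 2.45
ee_pos: [0.5363, 0.1001, 0.2662]
eef_rot: [0.756, -0.654, -0.001, 0.001]
ft_force: [0.0, 0.0, 0.6]
width: 0.0005
[0.53626829 0.10009259 0.2661737 ]
wrist 0   
side 51 [0.5355 0.1011 0.1647] ((0.5369641780853271, 0.10445506870746613), (0.02097216807305813, 0.030215663835406303), 10.711796760559082) [0.16007628 0.17024295]
```

View pics/w1.png

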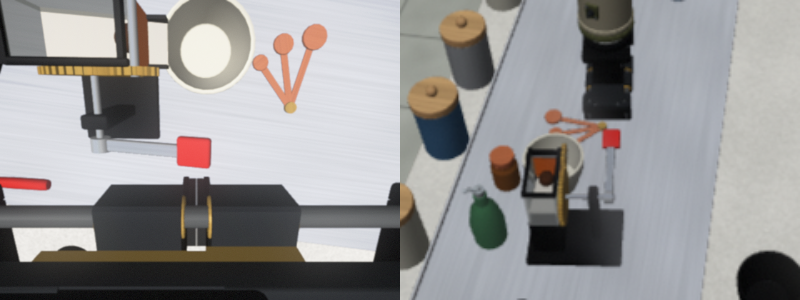

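The wrist view shows the red pad at (193,152) in line with the closed fingertips at (196,180), with the hand's long side along the lever. The side view shows the hand above the pad. I'll refine the pad position by casting a ray from the wrist view.

```bash
python3 - <<'E'
from h import *
c=dict(np.load("wrist1.npz")); im=c["pixels"].astype(int); K,R,t=c["K"],c["R"],c["t"]
m=((im[...,2]>130)&(im[...,1]<60)&(im[...,0]<70)).astype(np.uint8)
n,l,st,ce=cv2.connectedComponentsWithStats(m)
C=-R.T@t
for i in range(1,n):
    if st[i,4]>200:
        cn=cv2.findContours((l==i).astype(np.uint8),0,1)[0][0][:,0].astype(float)
        d=np.c_[cn,np.ones(len(cn))]@np.linalg.inv(K).T@R; p=C+d*((.163-C[2])/d[:,2])[:,None]
        print(st[i],cv2.minAreaRect(p[:,:2].astype(np.float32)),np.median(c["z_map"][l==i]),pts(c)[l==i].mean(0))
E
python3 - <<'E'
from h import *
c=dict(np.load("wrist1.npz")); K,R,t=c["K"],c["R"],c["t"]; C=-R.T@t
print(c["pixels"][213,271],C,c["z_map"][213,271],pts(c)[213,271])
h=cv2.cvtColor(c["pixels"],cv2.COLOR_BGR2HSV); m=(((h[...,0]<5)|(h[...,0]>174))&(h[...,1]>180)&(h[...,2]>90)).astype(np.uint8)
n,l,st,ce=cv2.connectedComponentsWithStats(m)
for i in range(1,n):
    if st[i,4]>200:
        cn=cv2.findContours((l==i).astype(np.uint8),0,1)[0][0][:,0].astype(float)
        d=np.c_[cn,np.ones(len(cn))]@np.linalg.inv(K).T@R; p=C+d*((.163-C[2])/d[:,2])[:,None]
        print(st[i],cv2.minAreaRect(p[:,:2].astype(np.float32)))
E
```

```text
[ 79  80 240] [0.61131436 0.1109548  0.4037069 ] 0.24895452 [0.54197604 0.10326044 0.16471264]
[  0 250  50  14 403] ((0.48052406311035156, 0.2838224768638611), (0.009854588657617569, 0.03653600066900253), 4.0332770347595215)
```

```bash
python3 -m creep '[{"x":0.003,"y":0.003,"z":-0.02,"spin":0},{"x":0.003,"y":0.003,"z":-0.045,"spin":0},{"x":0.003,"y":0.003,"z":-0.06,"spin":0},{"x":0.003,"y":0.003,"z":-0.07,"spin":0},{"x":0.003,"y":0.003,"z":-0.076,"spin":0},{"x":0.003,"y":0.003,"z":-0.082,"spin":0},{"x":0.003,"y":0.002,"z":-0.088,"spin":0},{"x":0.003,"y":0.002,"z":-0.094,"spin":0}]'
python3 -m creep '[{"x":0,"y":-0.001,"z":-0.006,"spin":0},{"x":0,"y":-0.001,"z":-0.012,"spin":0},{"x":0,"y":-0.001,"z":-0.018,"spin":0},{"x":0,"y":-0.001,"z":-0.024,"spin":0},{"x":0,"y":0,"z":-0.028,"spin":0},{"x":0,"y":0,"z":-0.030,"spin":0},{"x":0,"y":0,"z":-0.030,"spin":0}]'
```

```text
time: 3.55
ee_pos: [0.5405, 0.1018, 0.1737]
eef_rot: [0.756, -0.654, 0.001, -0.0]
ft_force: [0.9, -3.0, 3.1]
width: 0.0004
time: 4.42
ee_pos: [0.5401, 0.1021, 0.1435]
eef_rot: [0.756, -0.654, 0.0, 0.0]
ft_force: [2.8, -4.2, 4.4]
width: 0.0006
```

```bash
python3 -m creep '[{"x":0,"y":0,"z":-0.002,"spin":0},{"x":0,"y":0,"z":-0.004,"spin":0},{"x":0,"y":0,"z":-0.004,"spin":0}]'; python3 -m creep '[{"x":0,"y":0,"z":-0.002,"spin":0},{"x":0,"y":0,"z":-0.003,"spin":0},{"x":0,"y":0,"z":-0.003,"spin":0}]'
```

```text
time: 4.8
ee_pos: [0.54, 0.1026, 0.1395]
eef_rot: [0.756, -0.654, -0.0, -0.0]
ft_force: [2.6, -2.0, 4.4]
width: 0.0002
time: 5.18
ee_pos: [0.54, 0.103, 0.1367]
eef_rot: [0.757, -0.654, -0.0, -0.0]
ft_force: [1.9, -1.0, 4.5]
width: 0.0003
```

```bash
python3 -m creep '[{"x":0,"y":0,"z":-0.002,"spin":0},{"x":0,"y":0,"z":-0.002,"spin":0}]'
python3 - <<'E'
from h import *
ims=[]
for n in("wrist","side"):
    c=r.camera(n); ims.append(c["pixels"]); np.savez(f"{n}2.npz",**c)
cv2.imwrite("pics/w2.png",np.hstack([cv2.resize(ims[0],(400,300)),cv2.resize(ims[1][200:310,190:300],(400,400))[50:350]]))
E
```

```text
time: 5.42
ee_pos: [0.5401, 0.1032, 0.1355]
eef_rot: [0.757, -0.654, -0.0, -0.0]
ft_force: [-1.3, -0.6, 12.4]
width: 0.0002
```

View pics/w2.png

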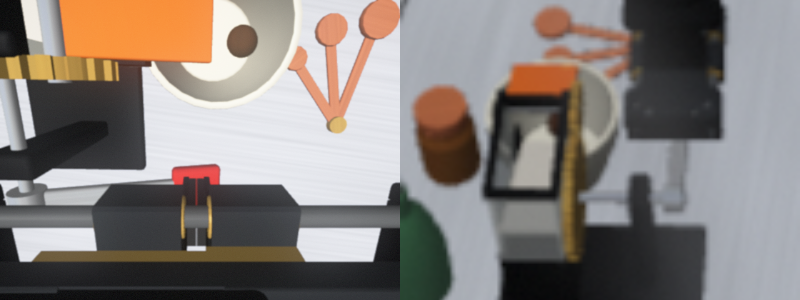

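Force jumped from 4.5 to 12.4 N, so the lever is at its hard stop. The wrist view shows the lid up and the nutmeg already in the white mortar at (242,40), with the hopper empty. I'll press 1 mm more, hold, and confirm the nutmeg stays there.

```bash
python3 -m creep '[{"x":0,"y":0,"z":-0.001,"spin":0},{"x":0,"y":0,"z":-0.001,"spin":0},{"x":0,"y":0,"z":-0.001,"spin":0},{"x":0,"y":0,"z":-0.001,"spin":0},{"x":0,"y":0,"z":-0.001,"spin":0},{"x":0,"y":0,"z":-0.001,"spin":0}]'
python3 - <<'E'
from h import *
a=np.load("wrist2.npz")
c=r.camera("wrist")
for d in(a,c):
    im=d["pixels"].astype(int); m=(im.max(2)<110)&(im[...,2]>im[...,0]+20); m[:20]=m[120:]=0; m[:,:290]=m[:,390:]=0
    P=pts(d); print(m.sum(),np.argwhere(m).mean(0),np.median(P[m],0))
E
```

```text
time: 6.28
ee_pos: [0.5402, 0.1033, 0.1351]
eef_rot: [0.757, -0.654, 0.0, -0.0]
ft_force: [-3.9, -1.1, 19.2]
width: 0.0006
376 [ 64.59308511 345.54787234] [0.64814489 0.07239836 0.04076097]
374 [ 64.44652406 345.96524064] [0.64849146 0.07220334 0.04072431]
```

The nutmeg is at rest in the mortar, unchanged between views half a second apart. Now easing up at about 24 mm/s.

```bash
python3 -m creep '[{"x":0,"y":0,"z":0.002,"spin":0},{"x":0,"y":0,"z":0.005,"spin":0},{"x":0,"y":0,"z":0.008,"spin":0},{"x":0,"y":0,"z":0.011,"spin":0},{"x":0,"y":0,"z":0.014,"spin":0},{"x":0,"y":0,"z":0.017,"spin":0},{"x":0,"y":0,"z":0.02,"spin":0},{"x":0,"y":0,"z":0.023,"spin":0},{"x":0,"y":0,"z":0.026,"spin":0},{"x":0,"y":0,"z":0.029,"spin":0},{"x":0,"y":0,"z":0.032,"spin":0},{"x":0,"y":0,"z":0.035,"spin":0}]'
python3 -m creep '[{"x":0,"y":0,"z":0.002,"spin":0},{"x":0,"y":0,"z":0.004,"spin":0},{"x":0,"y":0,"z":0.006,"spin":0},{"x":0,"y":0,"z":0.008,"spin":0},{"x":0,"y":0,"z":0.010,"spin":0},{"x":0,"y":0,"z":0.012,"spin":0},{"x":0,"y":0,"z":0.014,"spin":0},{"x":0,"y":0,"z":0.016,"spin":0},{"x":0,"y":0,"z":0.018,"spin":0},{"x":0,"y":0,"z":0.020,"spin":0},{"x":0,"y":0,"z":0.022,"spin":0},{"x":0,"y":0,"z":0.024,"spin":0}]'
python3 -m creep '[{"x":0,"y":0,"z":0.002,"spin":0},{"x":0,"y":0,"z":0.004,"spin":0},{"x":0,"y":0,"z":0.006,"spin":0},{"x":0,"y":0,"z":0.008,"spin":0},{"x":0,"y":0,"z":0.010,"spin":0}]'
```

```text
time: 7.82
ee_pos: [0.5398, 0.1029, 0.1687]
eef_rot: [0.757, -0.654, -0.0, -0.0]
ft_force: [-0.3, 0.9, 3.1]
width: 0.0002
time: 9.32
ee_pos: [0.54, 0.1018, 0.1925]
eef_rot: [0.756, -0.654, 0.0, 0.0]
ft_force: [0.7, 0.1, -0.3]
width: 0.0007
time: 9.95
ee_pos: [0.5401, 0.1023, 0.2027]
eef_rot: [0.756, -0.654, 0.0, 0.0]
ft_force: [0.8, 0.3, 0.6]
width: 0.0006
```

Force is zero, so the hand is off the pad. Next I retract up and back toward the robot, then check.

```bash
python3 -m creep '[{"x":0,"y":0,"z":0.02,"spin":0},{"x":0,"y":0,"z":0.05,"spin":0},{"x":0,"y":0,"z":0.09,"spin":0},{"x":0,"y":-0.04,"z":0.12,"spin":0},{"x":-0.02,"y":-0.09,"z":0.12,"spin":0},{"x":-0.04,"y":-0.14,"z":0.12,"spin":0},{"x":-0.06,"y":-0.19,"z":0.12,"spin":0},{"x":-0.08,"y":-0.24,"z":0.12,"spin":0},{"x":-0.1,"y":-0.28,"z":0.12,"spin":0},{"x":-0.1,"y":-0.3,"z":0.12,"spin":0},{"x":-0.1,"y":-0.3,"z":0.12,"spin":0}]'
python3 - <<'E'
from h import *
ims=[]
for n in("top","side"):
    c=r.camera(n); a=np.load(f"{n}0.npz")
    ims.append(c["pixels"]); P=pts(c); im=c["pixels"].astype(int)
    m=(im[...,2]>150)&(im[...,1]<50)&(im[...,0]<60)&(P[...,2]>.12); print(n,np.median(P[m],0).round(3))
    d=np.abs(im-a["pixels"].astype(int)).max(2)>50; 
    print("changed near dispenser",[x.tolist() for x in np.argwhere(d[140:260,100:310] if n=="top" else d[200:410,120:310])[:40:4]])
o=np.hstack([cv2.resize(ims[0][120:240,180:310],(400,370)),cv2.resize(ims[1][200:320,170:300],(400,370))]);cv2.imwrite("pics/end.png",o)
E
```

```text
time: 11.32
ee_pos: [0.4402, -0.1984, 0.3224]
eef_rot: [0.756, -0.655, -0.0, -0.0]
ft_force: [0.5, 0.9, 0.7]
width: 0.0005
top [0.541 0.105 0.165]
changed near dispenser [[30, 117], [31, 118], [32, 118], [33, 118], [34, 118], [36, 150], [36, 154], [37, 152], [38, 149], [38, 153]]
side [0.535 0.1   0.164]
changed near dispenser [[53, 106], [54, 105], [54, 109], [55, 106], [55, 110], [56, 105], [56, 109], [57, 103], [57, 107], [57, 111]]
```

View pics/end.png

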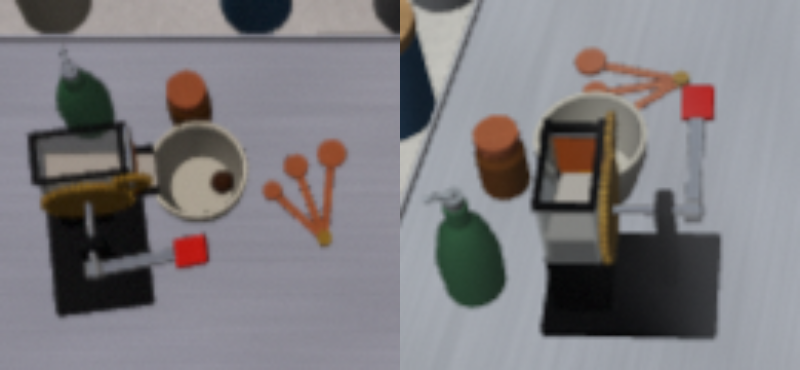

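The final picture shows the nutmeg in the white mortar at (222,181) and the lid shut. The pad is back at its rest height, and everything else looks as it did at the start.

```bash
python3 -c "from bench import r; print(r.close_job())"
```

```text
the job is handed in; nothing more can be done
None
```

The nutmeg is in the white mortar, the lid has closed again, and I've handed the job in with the hand clear at about 11.5 s.

- **Press:** I pushed the red pad down with closed fingertips until it reached the hard stop. The force jumped from 4.5 N to 12 N, then to 19 N with a 1 mm extra push. I held it there while two wrist views showed the nutmeg lying still in the mortar.
- **Release:** I let the lever up at about 24 mm/s, then 16 mm/s near the top. The contact force had dropped to zero before I took the hand away.
- **Last checks:** The pad is back at its starting position to about 1 mm, the lid looks shut, and the hopper is empty. By eye, the mortar, cruet, cumin jar and spoons near the dispenser have not moved. The items further away were not in the final crops.
- **Not checked or failed:** I did not measure the lid's closing speed directly; I judged it gentle from the commanded pad speed. One colour mask on the wrist view missed the pad, so I used the depth reading at its pixel, which agreed with the other views to about 6 mm. My first move was refused for incomplete rows, and nothing moved.

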